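Load the detailing caddy

TASK

Stand the orange bottle in the caddy cell with the orange floor pad and the blue bottle in the cell with the blue floor pad, each upright on the floor of its cell and let go. Do not tip either bottle over on the way.

Things in the scene. Friction and masses are not known exactly. Their poses are not given: they have to be found in the camera images.
- orange_center (a point): Centre, 60 mm above the base, of the orange round bottle: upright, 120 mm tall, about 0.14 kg. Straight body 42 mm in diameter up to 90 mm, then shoulder and black cap (26 mm in diameter, 99 to 120 mm up). z up. It stands 90 mm or more from like bottles in blue, green and white. Grip the body 75 to 85 mm above its base: fingertips then stay over the caddy's walls.
- blue_center (a point): Centre, 60 mm above the base, of the blue round bottle: upright, 120 mm tall, about 0.14 kg. Straight body 42 mm in diameter up to 90 mm, then shoulder and black cap (26 mm in diameter, 99 to 120 mm up). z up. It stands 90 mm or more from like bottles in orange, green and white. Grip the body 75 to 85 mm above its base: fingertips then stay over the caddy's walls.
- pad_orange: Orange square pad, 60 x 60 x 2 mm, fixed in the floor of one cell of a fixed grey caddy, centred in the cell. Origin: centre of its underside, 4 mm above the table; z up, y along the row of cells, x across. Caddy: one row of four cells, each 64 x 64 mm inside, 68 mm apart; walls 4 mm thick, tops 40 mm above the table.
- pad_blue: The same kind of pad in blue in another cell of the caddy; same origin and axes. A bottle stands on the pad's top, 6 mm above the table. The other two cells hold jars, tops at most 52 mm above the table; the order of the cells changes. The other bottle may stand one cell away (68 mm in y), so let the fingers close and open across the row (x).
Not all that is in view belongs to the job. There is more than one size of the part that bears orange_center; the job needs the middle-sized.

How it is judged (in metres and radians):
At the end, for the whole second after the job is handed in: Each bottle stands in the cell of its own colour: its centre within 18 mm sideways of the pad's centre and 54 to 70 mm above the pad's underside (62 mm when standing on the pad), within 10 degrees of upright (horizontal distance between orange_center and pad_orange below 0.018 m and z of orange_center in the frame of pad_orange between 0.054 and 0.07 m and angle between each of orange_center, blue_center's own z axis and vertical below 0.175 rad and horizontal distance between blue_center and pad_blue below 0.018 m and z of blue_center in the frame of pad_blue between 0.054 and 0.07 m); the robot touches nothing.
It fails at once if the orange bottle is tipped over (leans more than 50 degrees) (angle between orange_center's own z axis and vertical above 0.87 rad).
It fails at once if the blue bottle is tipped over (leans more than 50 degrees) (angle between blue_center's own z axis and vertical above 0.87 rad).
It also fails if it takes over 64 s, if anything falls off the work surface, if the arm or the gripper's body presses on something with over 40 N, if the wrist force passes 120 N, or if a joint passes its speed limit or range.

ROBOT

A 6-joint arm with a two-finger parallel gripper is mounted at the origin on the work surface. World frame = base frame: x ahead of the robot, y to its left, z up, the work surface at z = 0. Lengths are in m, angles in degrees, forces in N, time in s.
With the tool pointing down it reaches from about 0.4 to 0.825 m from the base axis. Payload 7 kg.
Tool frame: the origin (TCP) lies midway between the tips of the shut fingers; the grasp point (between the pads) lies 19 mm behind it; z points along the fingers, y is the direction in which the jaws open and shut (so a half turn about z gives the same grasp; the last joint's range is limited). The gripper opens to 88 mm and grips with 3 to 60 N. Pads are 19 mm wide; open, the fingers measure 130 mm over their backs; the gripper's body (78 mm by 193 mm) begins 47 mm behind the grasp point.
Start: joints at [-56.144, 20.546, 0.682, 0, -70.136, -16.507], TCP at [0.201, -0.644, 0.196] pointing down, gripper open.
Joint ranges: [-176.03, 176.03], [-82.01, 121.73], [-58.28, 71.71], [-173.87, 95.51], [-174.79, -0.11], [-173.66, 173.66]. Speed limits (degrees/s): [136.94, 136.94, 172.46, 180, 180, 180].

INTERFACE

Orientations are given as [roll, pitch, yaw] about the fixed x, y, z axes, in that order (R = Rz(yaw) Ry(pitch) Rx(roll)).
In Python, from plant import sensors, cams, job gives the robot as it stands.
- The arm moves only by the tool move_arm, never from a script. Its argument "commands" is a list of rows, each a list of 7 numbers: the finger opening in cm, from 0 to 8.76, then the shift along the tool's x, y, z in cm, then the turn, a rotation vector about the tool's x, y, z in rad. In form: [[hand, x, y, z, wx, wy, wz], ...]. A call has exactly 8 rows; each row is the pose to reach, as a shift and turn from the pose commanded when the call began, along the tool's axes at that moment; what a row does not reach only later rows make up. A row lasts 1/8 s, in which the tool goes at most 62.5 mm and 10.7 degrees, less where a joint would pass 70% of its speed; a pose out of reach is approached as far as the arm can. A call with a gripper value outside its range is refused whole. The fingers move at their own pace and stop on an object; the grip force is fixed at half the most. Time passes only in rows, so rows that repeat a pose let the fingers close, or fill a call up. It gives the time, the measured TCP pose, the force and the opening at its end, in the units of the state.
- sensors.get_obs(): the state, without advancing time (a new reading comes with each control period).
- cams.snapshot(name): name is "side" or "top" or "wrist"; returns a dict with "frame" (480x640x3 uint8, red, green, blue), "camera_matrix" (3x3 intrinsics, pixels), "R" (3x3) and "t" (3): a world point X has camera coordinates R X + t. Camera axes: x right, y down, z forward; pixel columns grow to the right and rows downward; lengths in m; the calibration is good to about 2 mm. A picture is of the moment at which its call begins. There is no depth.
- job.close_job(): hands the job in, once; it reports no verdict.
The state is a dict: "clock": time; "joint_pos": joint angles; "qvel": joint speeds; "tau": joint torques, N m; "tool_pos": TCP position; "orientation": TCP orientation; "force": force on the tool from outside, world axes, zero at the start; "moment": the same for the moment, N m; "opening": finger opening in m.
Only numpy, scipy, OpenCV 4.12 (cv2) and the standard library are available. Lean on these libraries where they do the work, as an engineer would, in place of code of your own. Each camera call takes 0.05 s, during which the arm holds its last target.

## Working session

There is one attempt and no reset: what is moved stays moved. The work goes in short steps, Python scripts to look and compute and a tool call to move; the robot and the scene stay as the last step left them, time stands still between calls to the robot, and variables do not carry over. Pictures are saved under pics/ and viewed, and the job is handed in when it is done.

Besides the shell and the picture viewer there is one more tool, called after "Emit:" by a JSON object that holds its "api" and its "payload". move_arm: Moves the arm, as the interface text tells. Its arguments: {"type":"object","properties":{"commands":{"type":"array"}},"required":["commands"]}

```bash
mkdir -p pics; ls
python3 - <<'E'
from plant import sensors,cams
import cv2,numpy as np
print(sensors.get_obs())
for n in ("top","side","wrist"):
    s=cams.snapshot(n); cv2.imwrite(f"pics/{n}0.png",s["frame"][:,:,::-1])
    print(n,s["camera_matrix"].tolist(),np.round(s["R"],4).tolist(),s["t"])
    np.savez(f"{n}0.npz",**s)
E
```

```text
pics
{'clock': 0.0, 'joint_pos': array([-5.61451738e+01,  2.05912707e+01,  6.30877010e-01, -2.08672633e-02,
       -7.01354405e+01, -1.65070199e+01]), 'qvel': array([ 0.05996017, -0.02839508,  0.10085205, -0.04540513, -0.05271336,
       -0.06543576]), 'tau': array([-1.89130878e-03, -5.82725251e+01,  2.93052614e+01,  6.99729592e+00,
        6.85297549e-03, -1.68699376e-04]), 'tool_pos': array([ 0.20106484, -0.64376383,  0.19520024]), 'orientation': array([ 1.79902542e+02, -8.42462105e-03, -1.62659294e+02]), 'force': array([-0.75531452, -0.14637484, -0.00541129]), 'moment': array([-0.00053746,  0.03737301,  0.0119043 ]), 'opening': 0.08765421431461003}
top [[576.149506460645, 0.0, 326.3242651509666], [0.0, 576.149506460645, 240.32835289074254], [0.0, 0.0, 1.0]] [[-0.0068, -0.9997, 0.0215], [-0.9947, 0.0046, -0.1025], [0.1024, -0.0221, -0.9945]] [-0.01949215  0.51181785  1.27672504]
side [[572.4217932003221, 0.0, 325.9726211646201], [0.0, 572.4217932003221, 238.20821247888574], [0.0, 0.0, 1.0]] [[0.699, -0.7149, 0.0178], [-0.3465, -0.3603, -0.8661], [0.6255, 0.5993, -0.4996]] [-0.34278787  0.22950483  0.67460037]
wrist [[395.69116018891344, 0.0, 314.2242398144286], [0.0, 395.69116018891344, 238.6998166097665], [0.0, 0.0, 1.0]] [[-0.2988, 0.9543, 0.0028], [0.9256, 0.2891, 0.2443], [0.2323, 0.0756, -0.9697]] [ 0.67382362 -0.02948134  0.38919305]
```

View pics/top0.png

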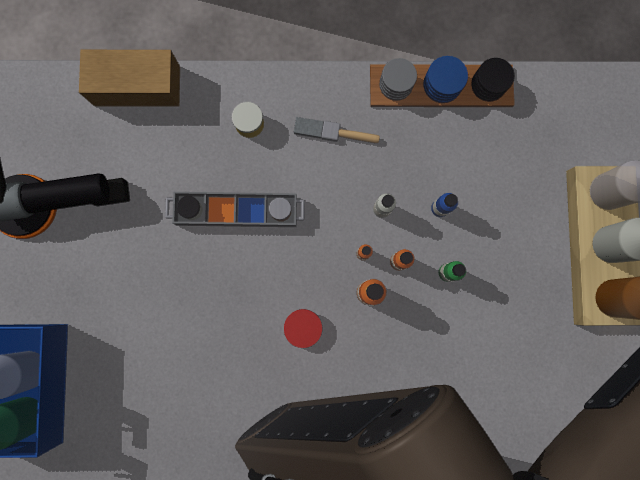

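View pics/side0.png

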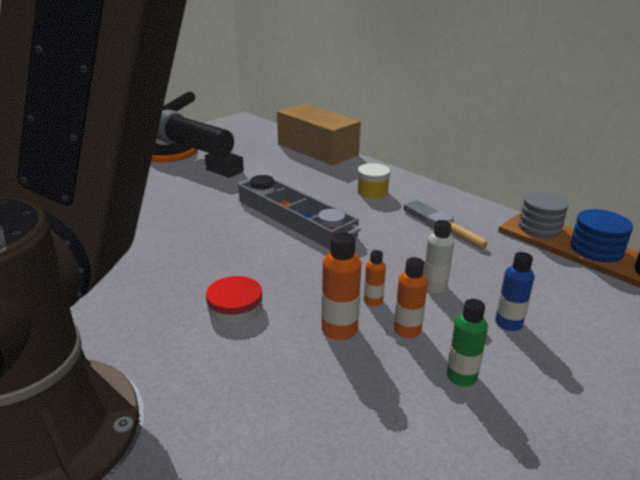

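View pics/wrist0.png

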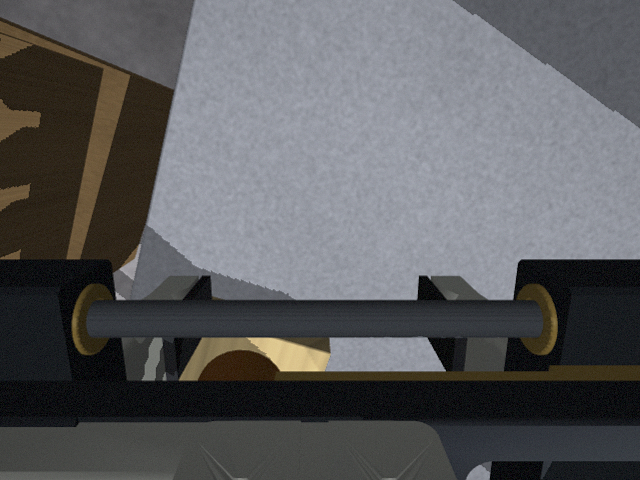

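The top view shows the four bottles, with the middle-sized orange cap near (403,259) and the blue bottle's cap near (451,201). The caddy's outer corners are about (174,193) to (297,227). The orange cell is near (221,208) and the blue cell near (251,209). The large orange bottle (372,292) and the small one (365,251) are distractors.

```bash
cat > h.py <<'E'
import numpy as np,cv2
def ray(s,uv,z):
    K,R,t=s["camera_matrix"],s["R"],s["t"]
    d=R.T@np.linalg.inv(K)@np.array([uv[0],uv[1],1.]); c=-R.T@t
    return c+d*(z-c[2])/d[2]
def proj(s,X):
    p=s["camera_matrix"]@(s["R"]@np.array(X)+s["t"]); return p[:2]/p[2]
E
python3 - <<'E'
from h import *
s=np.load("top0.npz");f=s["frame"]; hsv=cv2.cvtColor(f,cv2.COLOR_RGB2HSV)
# caps
dark=((f.max(2)<50)).astype(np.uint8)
n,l,st,c=cv2.connectedComponentsWithStats(dark)
for i in range(1,n):
    if 20<st[i,4]<400 and 340<c[i][0]<500 and 180<c[i][1]<310: print("cap",st[i],c[i],ray(s,c[i],.12)[:2])
for nm,lo,hi in(("or",(5,150,80),(18,255,255)),("bl",(108,150,60),(125,255,255))):
    m=cv2.inRange(hsv,lo,hi); n,l,st,c=cv2.connectedComponentsWithStats(m)
    for i in range(1,n):
        if st[i,4]>40: print(nm,st[i],c[i].round(1),ray(s,c[i],.006)[:2])
a=cv2.resize(f[170:320,150:310],None,fx=5,fy=5,interpolation=cv2.INTER_CUBIC)[:400]
cv2.imwrite("pics/cad.png",a[:,:,::-1])
b=cv2.resize(f[180:310,340:500],None,fx=4.5,fy=4.5,interpolation=cv2.INTER_CUBIC)
cv2.imwrite("pics/bot.png",b[:,:,::-1])
E
```

```text
cap [382 195  12  12 107] [387.37383178 200.57009346] [ 0.58615917 -0.15030077]
cap [444 194  13  13 120] [450.45833333 199.95      ] [ 0.58707589 -0.28466189]
cap [362 247   8   7  49] [365.69387755 250.12244898] [ 0.48103384 -0.10282901]
cap [400 252  13  12 109] [405.88073394 257.40366972] [ 0.46527867 -0.18709948]
cap [452 264  14  12 124] [458.52419355 269.7016129 ] [ 0.43883724 -0.29736716]
cap [367 284  16  16 192] [374.5        291.19791667] [ 0.39505815 -0.12001935]
or [465  65  16  12  44] [471.2  67.9] [ 0.92548336 -0.37127207]
or [ 19 174  24   8  41] [ 33.  176.6] [0.66427561 0.65052484]
or [209 198  25  24 598] [221.  209.5] [0.58633599 0.21917178]
or [  0 210  54  28 158] [ 33.4 228.5] [0.54391269 0.64432002]
or [358 245  14  13  78] [363.2 251.7] [ 0.48715636 -0.10746615]
or [393 249  21  19 155] [400.7 259.3] [ 0.46923276 -0.19336235]
or [597 277  43  31 702] [624.5 290.2] [ 0.39527796 -0.70898601]
or [359 279  27  25 280] [370.  291.5] [ 0.39606227 -0.12173306]
bl [ 426   56   42   38 1227] [446.6  75. ] [ 0.90774279 -0.3116964 ]
bl [436 193  15  17  98] [442.4 201.1] [ 0.60416842 -0.29329753]
bl [250 204  14  18 222] [256.6 212.5] [0.57900477 0.13734065]
bl [   0  325   54  133 1938] [ 22.9 370.1] [0.2272798 0.653225 ]
```

View pics/cad.png

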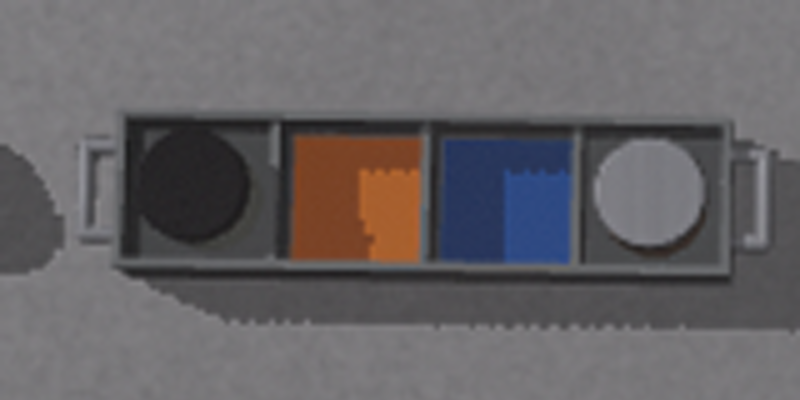

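View pics/bot.png

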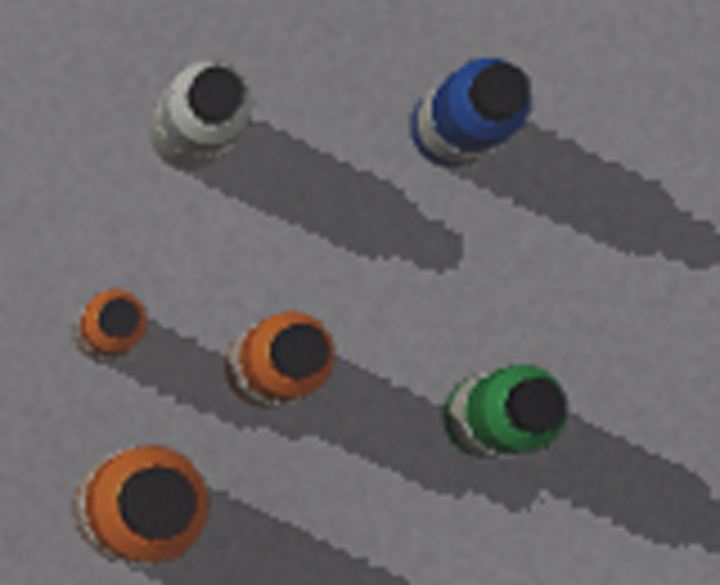

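Run:
```python
from h import *
s=np.load("top0.npz")
cr=[(118,113),(733,121),(731,274),(115,268)]
W=[ray(s,((x+.5)/5-.5+150,(y+.5)/5-.5+170),.04)[:2] for x,y in cr]
print(np.round(W,4)); W=np.array(W); cen=W.mean(0)
ax=(W[0]+W[3]-W[1]-W[2]); ax/=np.linalg.norm(ax); print("center",cen,"yaw deg of y axis dev",np.degrees(np.arctan2(-ax[0],ax[1])))
print("len",np.linalg.norm(W[0]-W[1]),np.linalg.norm(W[0]-W[3]),"expect .276 .072")
print("orange",cen+ax*.034,"blue",cen-ax*.034)
for x in (278,427,577):
  print([ray(s,((x+.5)/5-.5+150,(y+.5)/5-.5+170),.04)[:2].round(4) for y in(117,271)])
for nm,q in(("or pad",[(291,135),(421,135),(421,262),(290,262)]),("bl",[(441,137),(572,137),(571,264),(441,264)])):
  P=np.array([ray(s,((x+.5)/5-.5+150,(y+.5)/5-.5+170),.006)[:2] for x,y in q]);print(nm,P.mean(0),P.round(4).tolist())
S=np.load("side0.npz");f=S["frame"]
dark=((f.max(2)<50)).astype(np.uint8)
n,l,st,c=cv2.connectedComponentsWithStats(dark)
for i in range(1,n):
    if 80<st[i,4]<900 and 360<c[i][0]<550 and 180<c[i][1]<350: print("cap",st[i],c[i].round(1),ray(S,c[i],.1095)[:2])
print(proj(S,(.465,-.187,.1095)),proj(S,(.587,-.285,.1095)))
```

```text
[[0.6205 0.321 ]
 [0.6161 0.0451]
 [0.5465 0.0461]
 [0.5503 0.3209]]
center [0.58336277 0.18325066] yaw deg of y axis dev -0.8561243303210668
len 0.2758985602530893 0.07017513198566917 expect .276 .072
orange [0.58387079 0.21724686] blue [0.58285476 0.14925445]
[array([0.6185, 0.2494]), array([0.5487, 0.2484])]
[array([0.6183, 0.1827]), array([0.5484, 0.182 ])]
[array([0.6181, 0.1153]), array([0.5482, 0.115 ])]
or pad [0.58678462 0.21964332] [[0.6164, 0.2498], [0.6162, 0.19], [0.5571, 0.1894], [0.5574, 0.2494]]
bl [0.5856157  0.15054456] [[0.6153, 0.1808], [0.6151, 0.1205], [0.5559, 0.1207], [0.5562, 0.1803]]
cap [435 221  15  17 219] [441.9 228.7] [ 0.59116776 -0.15318728]
cap [371 251  11  12 113] [376.  256.6] [ 0.45264094 -0.13476567]
cap [514 253  18  19 286] [522.3 261.9] [ 0.59226751 -0.28960684]
cap [406 258  18  20 281] [414.4 267.5] [ 0.46916761 -0.19067484]
cap [464 300  20  23 392] [473.4 310.7] [ 0.44176561 -0.30245592]
[410.46559921 267.55612194] [517.57617996 262.04725674]
```

Run:
```python
from h import *
S=np.load("side0.npz");f=S["frame"].copy()
c=np.array([.5834,.1833]);ax=np.array([.015,.9999]);px=np.array([.9999,-.015])
a=f[160:260,220:380]; a=cv2.resize(a,None,fx=5,fy=5,interpolation=cv2.INTER_CUBIC)
for sx,sy in((1,1),(1,-1),(-1,-1),(-1,1)):
    P=c+sx*.036*px+sy*.138*ax; u=proj(S,(*P,.04)); q=((u-[220,160]+.5)*5-.5).astype(int); print(u)
    cv2.circle(a,tuple(int(v) for v in q),4,(255,0,255),1)
for k in(-.068,0,.068):
  for sx in (1,-1):
    P=c+sx*.034*px+k*ax; u=proj(S,(*P,.04)); q=((u-[220,160]+.5)*5-.5).astype(int)
    cv2.circle(a,tuple(int(v) for v in q),4,(255,255,0),1)
cv2.imwrite("pics/cads.png",a[:,:,::-1])
```

```text
[262.53719823 175.19163944]
[356.77995162 219.36381861]
[329.53039051 232.28190961]
[235.61848447 184.64213094]
```

View pics/cads.png

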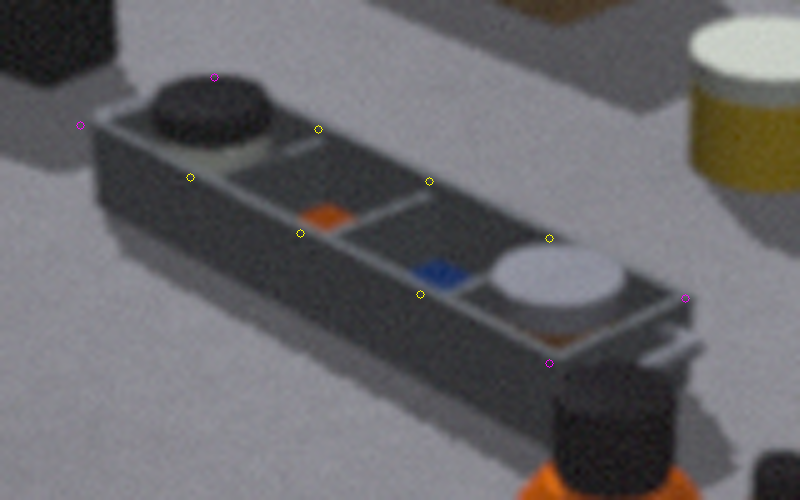

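The side view and the top view disagree by a constant few mm: observed caps and caddy corners sit about 3–4 px right of the positions projected from the top view. I'll split the difference. Orange bottle is about (.467,-.189), blue bottle (.589,-.287), orange cell (.585,.217) and blue cell (.585,.149). I'm moving over the orange bottle.

Emit:
{"api": "move_arm", "payload": {"commands": [[8.76,-4,3.7,-0.5,0,0,-0.17],[8.76,-8,7.4,-1,0,0,-0.34],[8.76,-12,11.1,-1.5,0,0,-0.51],[8.76,-16,14.8,-2,0,0,-0.68],[8.76,-20,18.5,-2.5,0,0,-0.85],[8.76,-24,22.2,-3,0,0,-1.02],[8.76,-28,25.9,-3.5,0,0,-1.19],[8.76,-32,29.6,-3.5,0,0,-1.36]]}}

```text
clock: 1.15
tool_pos: [0.4192, -0.2647, 0.2317]
orientation: [-179.9, -0.0, -84.4]
force: [1.0, -1.1, -0.6]
opening: 0.0876
```

Emit:
{"api": "move_arm", "payload": {"commands": [[8.76,-1.8,-1.4,0,0,0,-0.1],[8.76,-3.6,-2.8,0,0,0,-0.22],[8.76,-5.4,-4.2,0,0,0,-0.33],[8.76,-7.2,-5.6,1,0,0,-0.43],[8.76,-7.2,-5.6,2,0,0,-0.43],[8.76,-7.2,-5.6,3,0,0,-0.43],[8.76,-7.2,-5.6,3,0,0,-0.43],[8.76,-7.2,-5.6,3,0,0,-0.43]]}}

```text
clock: 2.15
tool_pos: [0.4675, -0.19, 0.2014]
orientation: [-180.0, -0.0, -60.2]
force: [-0.1, -0.5, 0.7]
opening: 0.0879
```

```bash
cat >> h.py <<'E'
def rel(p0,yaw0,p1,yaw1):
    y=np.radians(yaw0);d=np.array(p1)-p0
    x=np.array([np.cos(y),np.sin(y),0]);yy=np.array([np.sin(y),-np.cos(y),0])
    print("cm",np.round([100*d@x,100*d@yy,-100*d[2]],2),"wz",round(-np.radians((yaw1-yaw0+180)%360-180),3))
def snap(tag,names=("wrist","side","top")):
    from plant import cams
    for n in names:
        s=cams.snapshot(n); cv2.imwrite(f"pics/{n}{tag}.png",s["frame"][:,:,::-1]); np.savez(f"{n}{tag}.npz",**s)
E
python3 - <<'E'
from h import *
from plant import sensors
snap("1"); o=sensors.get_obs();print(o["tool_pos"],o["orientation"])
for n in("wrist","side","top"):
    print(n,proj(np.load(n+"1.npz"),o["tool_pos"]))
E
```

```text
[ 0.46772212 -0.18977191  0.20160999] [-1.79963809e+02 -2.68807402e-02 -6.01259473e+01]
wrist [312.27279746 273.72615698]
side [419.82524825 208.72452825]
top [413.83414652 253.10825081]
```

View pics/wrist1.png

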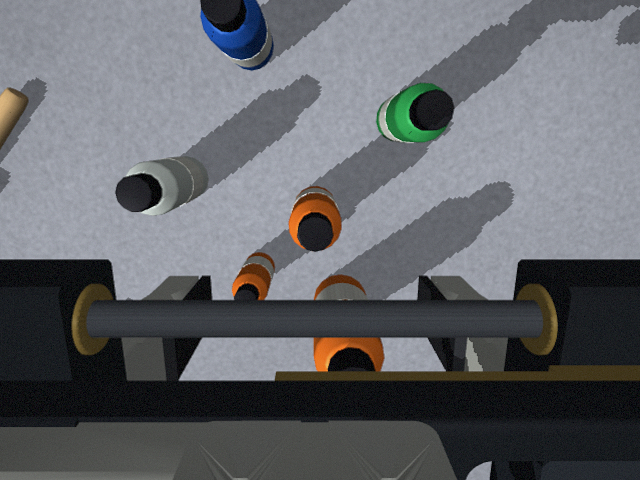

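View pics/side1.png

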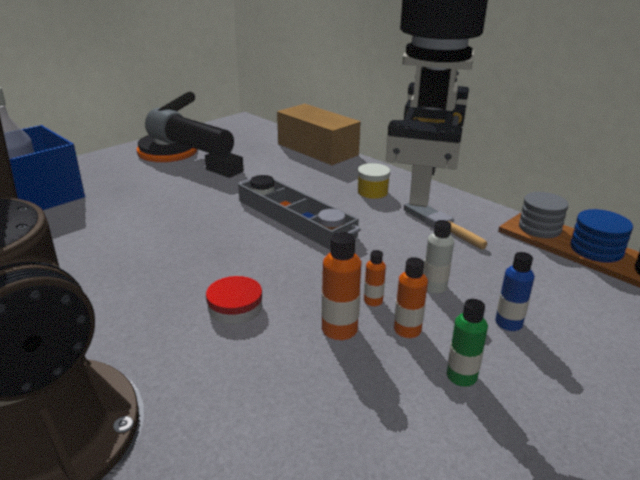

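Run:
```python
from h import *
s=np.load("wrist1.npz");f=s["frame"]
dark=((f.max(2)<50)).astype(np.uint8)
n,l,st,c=cv2.connectedComponentsWithStats(dark)
for i in range(1,n):
    if 200<st[i,4]<3000 and c[i][1]<255: print("cap",st[i],c[i].round(1),ray(s,c[i],.1195)[:2])
s=np.load("side1.npz")
a=cv2.resize(s["frame"][120:240,360:500],None,fx=5,fy=5);cv2.circle(a,(int((419.8-360)*5),int((208.7-120)*5)),4,(255,0,255),1)
cv2.imwrite("pics/s1c.png",a[:,:,::-1])
```

```text
cap [ 201    0   45   32 1126] [224.5  13.2] [ 0.58433407 -0.28417821]
cap [ 409   89   45   41 1411] [431.3 110. ] [ 0.4425507  -0.30037736]
cap [ 116  174   46   38 1136] [140.2 190.1] [ 0.58527975 -0.15838293]
cap [ 298  213   35   38 1040] [315.  231.5] [ 0.46763603 -0.19263709]
```

View pics/s1c.png

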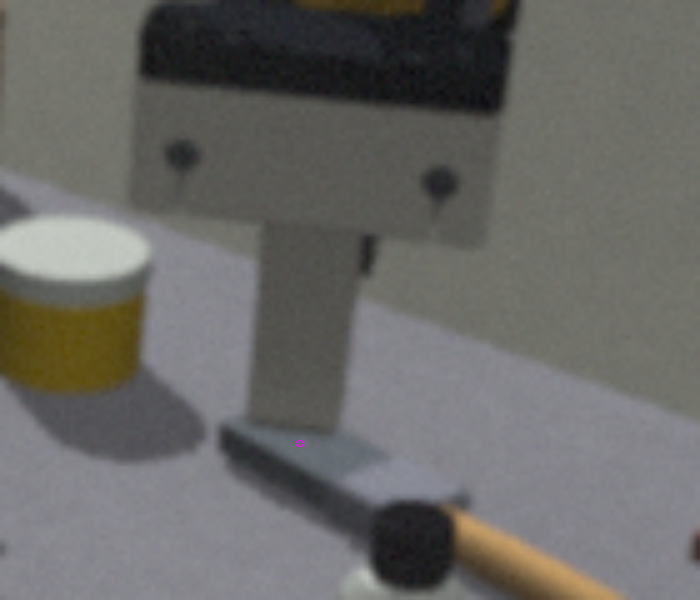

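Wrist, side and top rays agree on the orange bottle within ±3 mm: (.4676,-.1926), (.469,-.191) and (.465,-.187). The TCP is over it, so I'm descending and closing.

Emit:
{"api": "move_arm", "payload": {"commands": [[8.76,0.1,0.1,3,0,0,0],[8.76,0.1,0.1,6,0,0,0],[8.76,0.1,0.1,9,0,0,0],[8.76,0.1,0.1,11,0,0,0],[8.76,0.1,0.1,12.5,0,0,0],[8.76,0.1,0.1,13.5,0,0,0],[8.76,0.1,0.1,14,0,0,0],[8.76,0.1,0.1,14,0,0,0]]}}

```text
clock: 3.3
tool_pos: [0.4674, -0.1909, 0.0613]
orientation: [-180.0, -0.0, -60.1]
force: [-0.7, 0.8, -0.8]
opening: 0.0875
```

Emit:
{"api": "move_arm", "payload": {"commands": [[7,0,0,0,0,0,0],[6,0,0,0,0,0,0],[5,0,0,0,0,0,0],[4,0,0,0,0,0,0],[3,0,0,0,0,0,0],[2,0,0,0,0,0,0],[2,0,0,0,0,0,0],[2,0,0,0,0,0,0]]}}

```text
clock: 4.3
tool_pos: [0.4674, -0.1908, 0.0613]
orientation: [-180.0, -0.0, -60.1]
force: [0.2, -0.7, 2.2]
opening: 0.0354
```

Opening is 35 mm, not the expected 42 mm. I'm checking before lifting.

Run:
```python
from h import *
from plant import sensors
snap("2"); o=sensors.get_obs();print(o["opening"],o["force"],o["clock"])
s=np.load("side2.npz"); a=cv2.resize(s["frame"][180:360,320:500],None,fx=3.2,fy=3.2);cv2.imwrite("pics/s2c.png",a[:,:,::-1])
```

```text
0.03539306180356877 [0.7780569  0.15007979 1.6703054 ] 4.45
```

View pics/s2c.png

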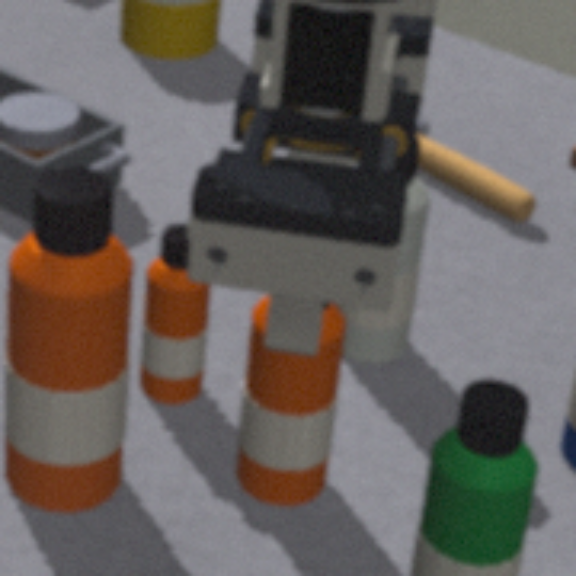

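View pics/wrist2.png

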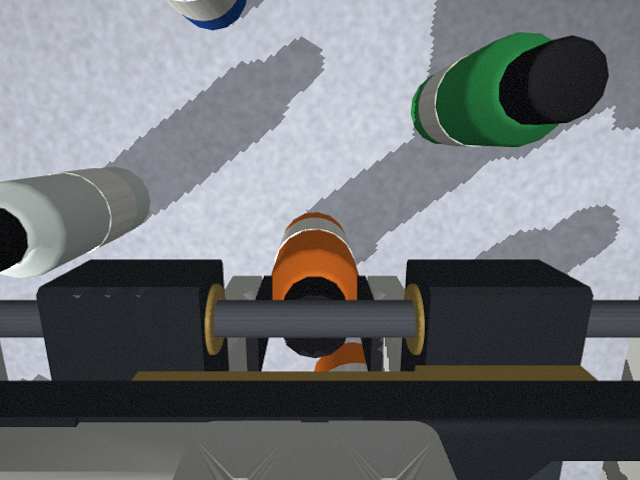

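Run:
```python
from h import *
s=np.load("side0.npz");f=s["frame"];hsv=cv2.cvtColor(f,cv2.COLOR_RGB2HSV)
for nm,lo,hi,cs in(("or",(3,150,60),(18,255,255),[(.395,-.118),(.481,-.105),(.467,-.190)]),("bl",(108,120,50),(125,255,255),[(.589,-.287)]),("gr",(50,120,40),(80,255,255),[(.441,-.3)])):
    m=cv2.inRange(hsv,lo,hi)
    for x,y in cs:
        row=[]
        for z in(.04,.06,.07,.075,.08,.085):
            p=proj(s,(x,y,z)); r=int(round(p[1])); c=int(round(p[0]))
            d=(s["R"]@np.array((x,y,z))+s["t"])[2]
            run=np.flatnonzero(m[r,c-40:c+40]); 
            if len(run): row.append((z,len(run),round(len(run)*d/572.4*1000,1)))
        print(nm,x,y,row)
```

```text
or 0.395 -0.118 [(0.06, 32, np.float64(45.9)), (0.07, 36, np.float64(51.3)), (0.075, 35, np.float64(49.7)), (0.08, 38, np.float64(53.8)), (0.085, 48, np.float64(67.8))]
or 0.481 -0.105 [(0.04, 58, np.float64(90.4)), (0.06, 46, np.float64(70.9)), (0.07, 48, np.float64(73.6)), (0.075, 35, np.float64(53.5)), (0.08, 22, np.float64(33.5)), (0.085, 6, np.float64(9.1))]
or 0.467 -0.19 [(0.04, 12, np.float64(17.5)), (0.06, 27, np.float64(38.8)), (0.07, 27, np.float64(38.6)), (0.075, 28, np.float64(39.9)), (0.08, 31, np.float64(44.0)), (0.085, 40, np.float64(56.6))]
bl 0.589 -0.287 [(0.04, 6, np.float64(8.9)), (0.06, 28, np.float64(41.1)), (0.07, 29, np.float64(42.4)), (0.075, 27, np.float64(39.3)), (0.08, 28, np.float64(40.7)), (0.085, 27, np.float64(39.1))]
gr 0.441 -0.3 [(0.04, 19, np.float64(24.9)), (0.06, 31, np.float64(40.1)), (0.07, 32, np.float64(41.1)), (0.075, 32, np.float64(41.0)), (0.08, 32, np.float64(40.9)), (0.085, 32, np.float64(40.7))]
```

The measured widths (39–44 mm) and the views say it is the middle bottle, with the finger centred on it. The small opening reading stays unexplained, so I'll test with a short lift.

Emit:
{"api": "move_arm", "payload": {"commands": [[2,0,0,-0.5,0,0,0],[2,0,0,-1,0,0,0],[2,0,0,-2,0,0,0],[2,0,0,-3,0,0,0],[2,0,0,-4,0,0,0],[2,0,0,-4,0,0,0],[2,0,0,-4,0,0,0],[2,0,0,-4,0,0,0]]}}

```text
clock: 5.45
tool_pos: [0.4669, -0.1908, 0.1007]
orientation: [180.0, 0.0, -60.1]
force: [0.0, -0.2, -1.2]
opening: 0.0249
```

Run:
```python
from h import *
from plant import sensors
snap("3"); o=sensors.get_obs();print(o["opening"],o["force"],o["clock"])
s=np.load("side3.npz"); a=cv2.resize(s["frame"][150:350,320:520],None,fx=3,fy=3);cv2.imwrite("pics/s3c.png",a[:,:,::-1])
```

```text
0.025144567972488617 [ 0.46699592  0.26448007 -1.33347242] 5.6
```

View pics/s3c.png

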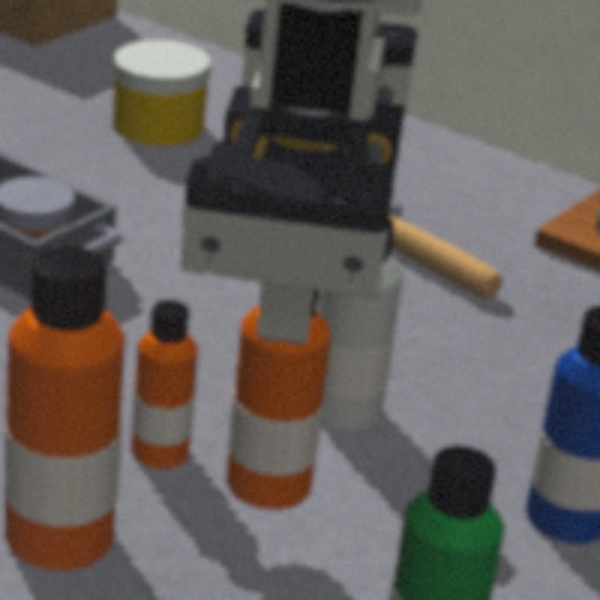

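View pics/top3.png

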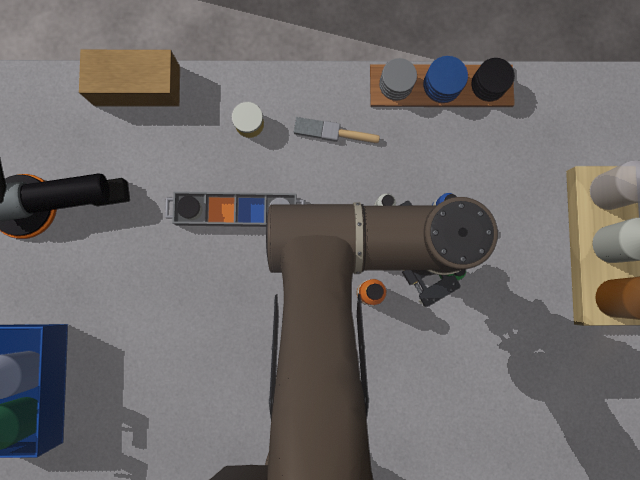

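Run:
```python
from h import *
S=np.load("side2.npz")
j=np.array([.866,.5,0]);p=np.array([.4674,-.1908,.0613])
for d in(.0177,.021,.03):
  print(d,proj(S,p-j*d),proj(S,p-j*d+[0,0,.019]),proj(S,p-j*d+[0,0,.03]))
for z in (0,.09,.099,.12): print(z,proj(S,(.4674,-.1908,z)))
for n in "23":
  f=np.load(f"side{n}.npz")["frame"]
  a=cv2.resize(f[230:345,370:460],None,fx=5.2,fy=5.2,interpolation=cv2.INTER_CUBIC)
  for i in range(0,115,10): cv2.putText(a,str(230+i),(0,int(i*5.2)+5),0,.4,(255,255,0)); cv2.line(a,(30,int(i*5.2)),(40,int(i*5.2)),(255,255,0))
  cv2.imwrite(f"pics/z{n}.png",a[:,:,::-1])
cv2.imwrite("pics/z.png",np.hstack([cv2.imread("pics/z2.png"),cv2.imread("pics/z3.png")])[:600,:800])
```

```text
0.0177 [408.98119647 303.26659661] [410.2114204  292.23110561] [410.9371303  285.72126229]
0.021 [408.68542307 304.61890209] [409.91641239 293.56101127] [410.64262122 287.03752824]
0.03 [407.86829123 308.35491044] [409.10126911 297.23570364] [409.82878233 290.6748641 ]
0 [406.76473445 329.73117899]
0.09 [412.39624483 279.58118569]
0.099 [412.99407195 274.25738725]
0.12 [414.41537453 261.60033607]
```

View pics/z2.png

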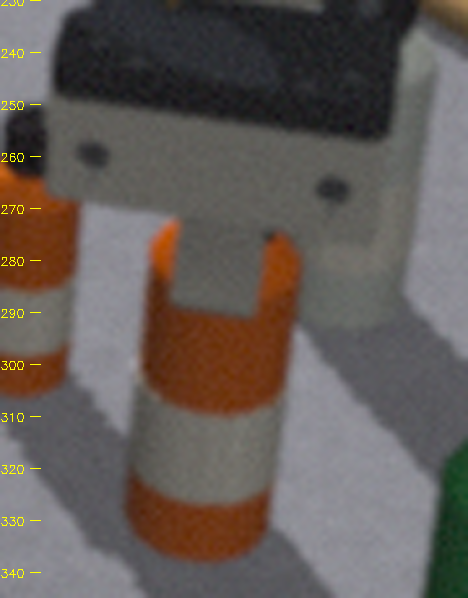

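View pics/z3.png

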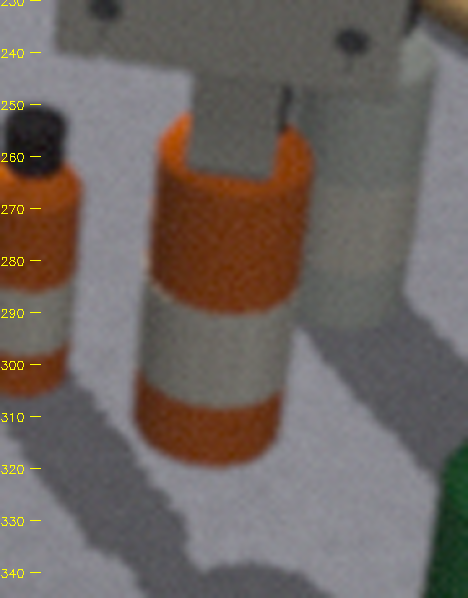

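In both pictures the visible fingertip ends at rows 290 and 264, about 15 px above where the reported TCP projects (~305). The real tips are therefore about 26 mm higher than reported. The pads caught the shoulder (35 mm) and then slid to the cap (25 mm). The bottle hangs about 3 cm up, so I'll set it back down, release it and regrip lower.

Emit:
{"api": "move_arm", "payload": {"commands": [[2,0,0,1,0,0,0],[2,0,0,2,0,0,0],[2,0,0,2.5,0,0,0],[2,0,0,2.7,0,0,0],[2,0,0,2.8,0,0,0],[2,0,0,2.9,0,0,0],[2,0,0,2.9,0,0,0],[2,0,0,2.9,0,0,0]]}}

```text
clock: 6.6
tool_pos: [0.4673, -0.1909, 0.0723]
orientation: [-180.0, -0.0, -60.1]
force: [0.0, -1.4, -1.6]
opening: 0.0249
```

Run:
```python
from h import *
from plant import sensors
snap("4",("side",)); o=sensors.get_obs();print(o["opening"],o["force"],o["clock"],o["joint_pos"],o["tool_pos"])
f=np.load(f"side4.npz")["frame"]
a=cv2.resize(f[230:345,370:460],None,fx=5.2,fy=5.2,interpolation=cv2.INTER_CUBIC)
for i in range(0,115,10): cv2.putText(a,str(230+i),(0,int(i*5.2)+5),0,.4,(255,255,0)); cv2.line(a,(30,int(i*5.2)),(40,int(i*5.2)),(255,255,0))
cv2.imwrite(f"pics/z4.png",a[:,:,::-1])
```

```text
0.025320971639319016 [ 0.70115767 -0.08371076 -2.58181502] 6.65 [ 1.15743407e-01  1.14986234e+01 -3.00665683e+01  2.72452334e-03
 -4.84204422e+01  2.97919983e+01] [ 0.4672867  -0.19087095  0.0723059 ]
```

View pics/z4.png

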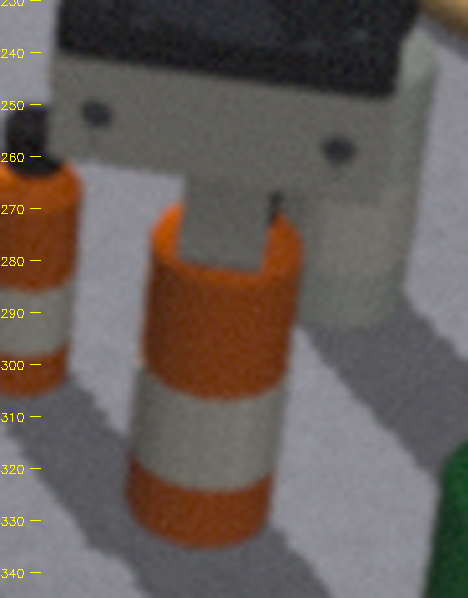

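The base front edge is at row 335, against 337 when standing, so about 3 mm remain. I'll lower, open, then go down to put the pads at about 80 mm.

Emit:
{"api": "move_arm", "payload": {"commands": [[2,0,0,0.2,0,0,0],[2,0,0,0.4,0,0,0],[3.5,0,0,0.4,0,0,0],[5,0,0,0.4,0,0,0],[6.5,0,0,0.4,0,0,0],[8.7,0,0,0.4,0,0,0],[8.7,0,0,0.4,0,0,0],[8.7,0,0,0.4,0,0,0]]}}

```text
clock: 7.65
tool_pos: [0.4672, -0.1908, 0.0682]
orientation: [-180.0, -0.0, -60.1]
force: [1.2, 0.7, 0.6]
opening: 0.0793
```

Emit:
{"api": "move_arm", "payload": {"commands": [[8.7,0,0,0.5,0,0,0],[8.7,0,0,1,0,0,0],[8.7,0,0,1.5,0,0,0],[8.7,0,0,2,0,0,0],[8.7,0,0,2.4,0,0,0],[8.7,0,0,2.8,0,0,0],[8.7,0,0,3,0,0,0],[8.7,0,0,3,0,0,0]]}}

```text
clock: 8.65
tool_pos: [0.4671, -0.1909, 0.038]
orientation: [180.0, 0.0, -60.1]
force: [0.2, 0.9, 0.2]
opening: 0.0868
```

```bash
cat >> h.py <<'E'
def zoom(tag,r0,r1,c0,c1,k,n="side"):
    f=np.load(f"{n}{tag}.npz")["frame"]
    a=cv2.resize(f[r0:r1,c0:c1],None,fx=k,fy=k,interpolation=cv2.INTER_CUBIC)
    for i in range(0,r1-r0,10): cv2.putText(a,str(r0+i),(0,int(i*k)+5),0,.4,(255,255,0)); cv2.line(a,(30,int(i*k)),(40,int(i*k)),(255,255,0))
    cv2.imwrite(f"pics/z{tag}.png",a[:,:,::-1])
E
python3 - <<'E'
from h import *
from plant import sensors
snap("5",("side","wrist")); o=sensors.get_obs();print(o["opening"],o["force"],o["clock"],o["tool_pos"])
zoom("5",230,345,360,460,5.2)
E
```

```text
0.0869352938437402 [0.85612811 0.28136932 0.1986376 ] 8.75 [ 0.4673546  -0.19085337  0.03828799]
```

View pics/z5.png

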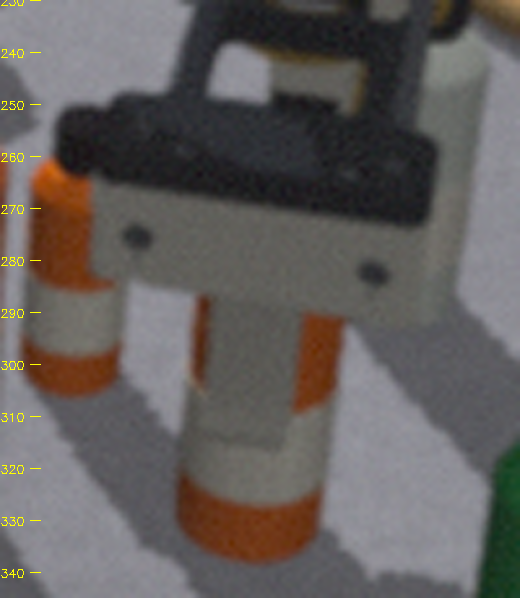

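View pics/wrist5.png

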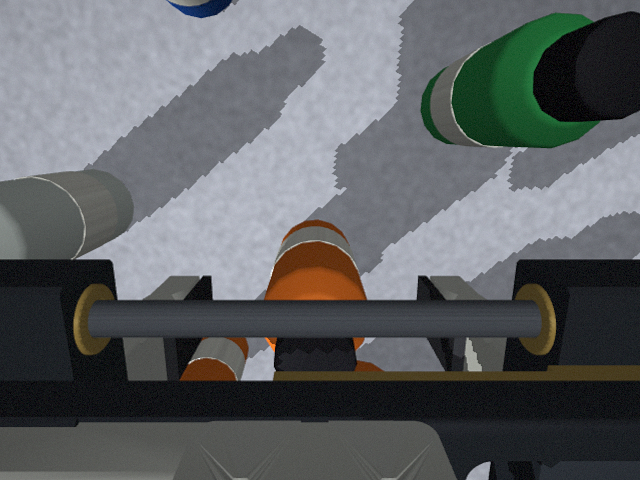

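The bottle stands with its base at row 337 and sits between the open fingers. Closing.

Emit:
{"api": "move_arm", "payload": {"commands": [[7,0,0,0,0,0,0],[6,0,0,0,0,0,0],[5,0,0,0,0,0,0],[4,0,0,0,0,0,0],[3,0,0,0,0,0,0],[2,0,0,0,0,0,0],[2,0,0,0,0,0,0],[2,0,0,0,0,0,0]]}}

```text
clock: 9.75
tool_pos: [0.4672, -0.1909, 0.0382]
orientation: [180.0, 0.0, -60.1]
force: [-0.9, -0.1, 0.2]
opening: 0.0411
```

Emit:
{"api": "move_arm", "payload": {"commands": [[2,0,0,-0.5,0,0,0],[2,0,0,-1,0,0,0],[2,0,0,-2,0,0,0],[2,0,0,-3,0,0,0],[2,0,0,-4,0,0,0],[2,0,0,-4,0,0,0],[2,0,0,-4,0,0,0],[2,0,0,-4,0,0,0]]}}

```text
clock: 10.75
tool_pos: [0.4669, -0.1908, 0.0778]
orientation: [180.0, 0.0, -60.1]
force: [0.7, 0.7, -1.7]
opening: 0.0413
```

Run:
```python
from h import *
from plant import sensors
snap("6",("side",)); o=sensors.get_obs();print(o["opening"],o["force"],o["clock"],o["tool_pos"])
zoom("6",230,345,360,460,5.2)
```

```text
0.04092863886101067 [-0.32116073  0.37080014 -1.43505044] 10.8 [ 0.46692258 -0.19081038  0.07777295]
```

View pics/z6.png

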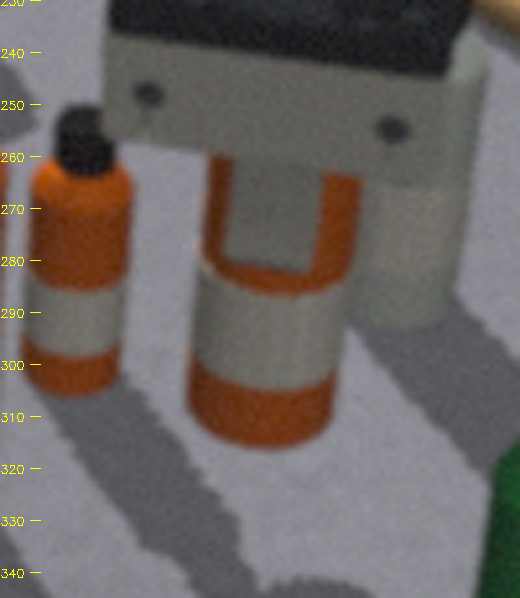

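Firm grip: opening 41 mm, and the bottle rose with the hand (base row 315), upright. I'm lifting clear and carrying it to the orange cell, turning the jaws to x.

Emit:
{"api": "move_arm", "payload": {"commands": [[2,0,0,-3,0,0,0],[2,0,0,-6,0,0,0],[2,0,0,-9,0,0,0],[2,-1,-1,-12,0,0,0.05],[2,-3,-3.2,-12.2,0,0,0.1],[2,-6,-6.3,-12.2,0,0,0.15],[2,-9,-9.4,-12.2,0,0,0.2],[2,-12,-12.6,-12.2,0,0,0.25]]}}

```text
clock: 11.8
tool_pos: [0.5166, -0.0227, 0.1999]
orientation: [180.0, 0.0, -74.5]
force: [0.8, -0.7, -2.1]
opening: 0.0414
```

Run:
```python
from h import *
from plant import sensors
o=sensors.get_obs();print(o["opening"],o["joint_pos"],o["tool_pos"],o["orientation"])
rel(o["tool_pos"],o["orientation"][2],(.587,.215,.2),-90)
```

```text
0.0414432834159776 [ 1.92494516e+01  5.45611573e+00 -1.86410469e+01 -4.09901972e-03
 -6.59251900e+01 -3.76848454e+00] [ 0.51661164 -0.02272656  0.1999398 ] [ 1.79977450e+02  2.26458759e-03 -7.45207062e+01]
cm [-2.103e+01 -1.313e+01 -1.000e-02] wz 0.27
```

Emit:
{"api": "move_arm", "payload": {"commands": [[2,-3.5,-2.2,0,0,0,0.05],[2,-7,-4.4,0,0,0,0.1],[2,-10.5,-6.6,0,0,0,0.15],[2,-14,-8.7,0,0,0,0.2],[2,-17.5,-10.9,0,0,0,0.24],[2,-20,-12.5,0,0,0,0.27],[2,-21,-13.1,0,0,0,0.27],[2,-21,-13.1,0,0,0,0.27]]}}

```text
clock: 12.8
tool_pos: [0.5861, 0.2136, 0.1994]
orientation: [179.9, -0.0, -89.8]
force: [-0.1, 0.0, -1.2]
opening: 0.0409
```

Emit:
{"api": "move_arm", "payload": {"commands": [[2,0,0,2,0,0,0],[2,0,0,4,0,0,0],[2,0,0,6,0,0,0],[2,0,0,8,0,0,0],[2,0,0,9,0,0,0],[2,0,0,9.5,0,0,0],[2,0,0,9.5,0,0,0],[2,0,0,9.5,0,0,0]]}}

```text
clock: 13.8
tool_pos: [0.5868, 0.2137, 0.1059]
orientation: [-179.9, 0.0, -89.9]
force: [-0.7, -0.2, -0.7]
opening: 0.0411
```

Run:
```python
from h import *
from plant import sensors
snap("7"); o=sensors.get_obs();print(o["opening"],o["force"],o["clock"],o["tool_pos"],o["orientation"])
zoom("7",100,250,210,370,5)
```

```text
0.04131053361364285 [-0.43323802 -0.02230157 -1.87322787] 13.95 [0.58660963 0.21366187 0.1057175 ] [-1.79957511e+02  2.78017007e-02 -8.98772457e+01]
```

View pics/z7.png

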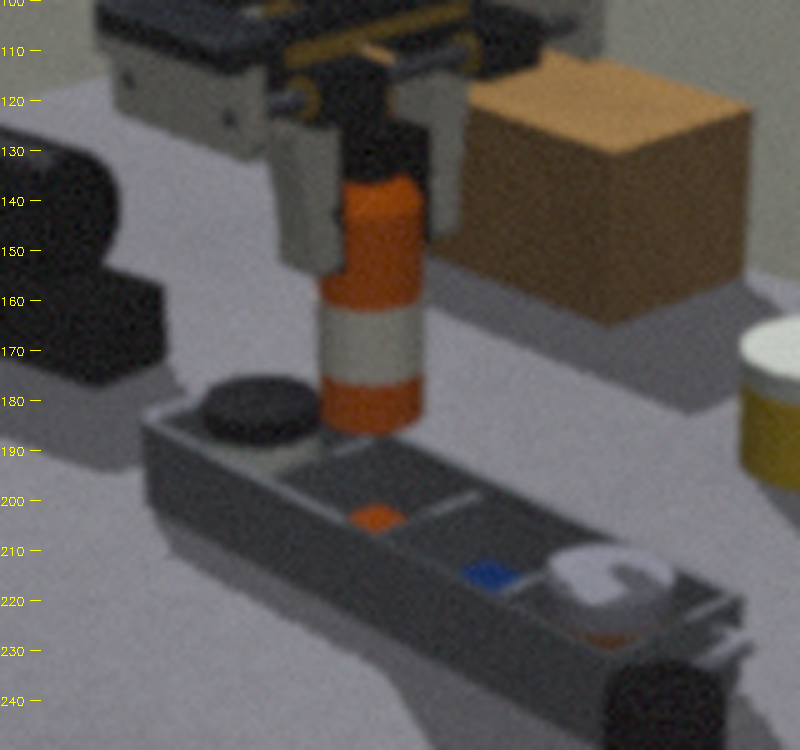

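View pics/wrist7.png

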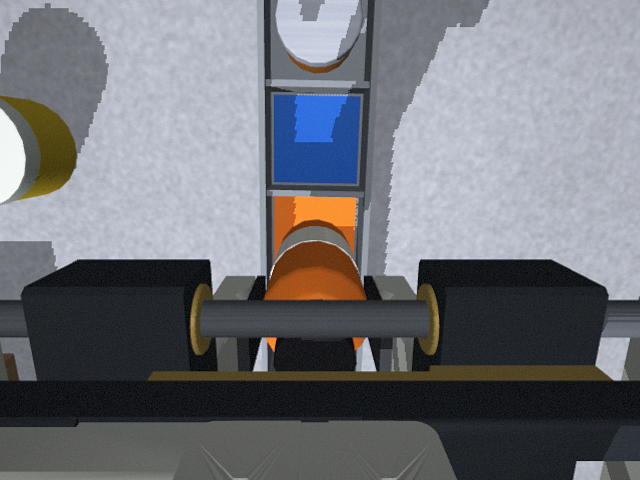

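View pics/top7.png

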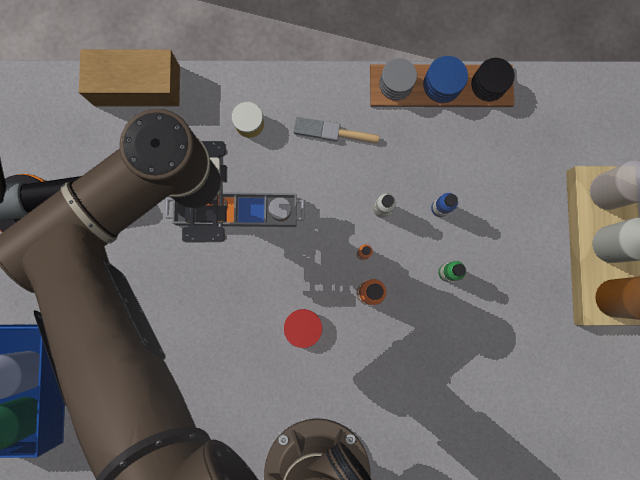

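Run:
```python
from h import *
S=np.load("side7.npz");w=np.load("wrist7.npz")
g=lambda x,y:(210+(x+.5)/5-.5,100+(y+.5)/5-.5)
print("cell side",[ray(S,g(*p),.04)[:2].round(4).tolist() for p in((280,480),(377,437),(395,525),(482,493))])
# bottle axis col at band heights: label lower edge etc; base ellipse left/right edges
hsv=cv2.cvtColor(S["frame"],cv2.COLOR_RGB2HSV);m=cv2.inRange(hsv,(3,150,60),(18,255,255))
for r in(155,158,179,181,183):
    c=np.flatnonzero(m[r,265:305]);print(r,265+c.min(),265+c.max())
t=np.array([.5866,.2137]);print([proj(S,(*t,z)).round(1).tolist() for z in(.068,.09,.12)])
for p in((265,85),(368,85),(265,192),(368,192)): print("wrist",p,ray(w,p,.04)[:2].round(4))
T=np.load("top7.npz")
```

```text
cell side [[0.5605, 0.2391], [0.6161, 0.2427], [0.5668, 0.1776], [0.611, 0.1747]]
155 275 293
158 275 293
179 274 293
181 274 293
183 275 292
[[283.5, 183.0], [283.3, 172.7], [283.0, 158.4]]
wrist (265, 85) [0.616  0.1169]
wrist (368, 85) [0.5541 0.1167]
wrist (265, 192) [0.6178 0.1814]
wrist (368, 192) [0.5517 0.1812]
```

Wrist rays put the orange cell's centre at about (.585,.215), the side view at about (.589,.209), and the TCP is at (.587,.214). The bottle is centred, so I'm lowering.

Emit:
{"api": "move_arm", "payload": {"commands": [[2,0,0,1.2,0,0,0],[2,0,0,2.4,0,0,0],[2,0,0,3.6,0,0,0],[2,0,0,4.6,0,0,0],[2,0,0,5.4,0,0,0],[2,0,0,5.8,0,0,0],[2,0,0,6.0,0,0,0],[2,0,0,6.0,0,0,0]]}}

```text
clock: 14.95
tool_pos: [0.5865, 0.2135, 0.0453]
orientation: [-180.0, 0.0, -89.9]
force: [0.4, -0.1, -2.2]
opening: 0.0411
```

Run:
```python
from h import *
from plant import sensors
snap("8",("side",)); o=sensors.get_obs();print(o["opening"],o["force"],o["clock"],o["tool_pos"],o["orientation"])
zoom("8",100,250,210,370,5)
```

```text
0.04117575277286102 [ 0.22886112 -0.52163909 -1.21083093] 15.0 [0.58657571 0.21359004 0.04549155] [-1.79972945e+02  1.46881527e-02 -8.98806518e+01]
```

View pics/z8.png

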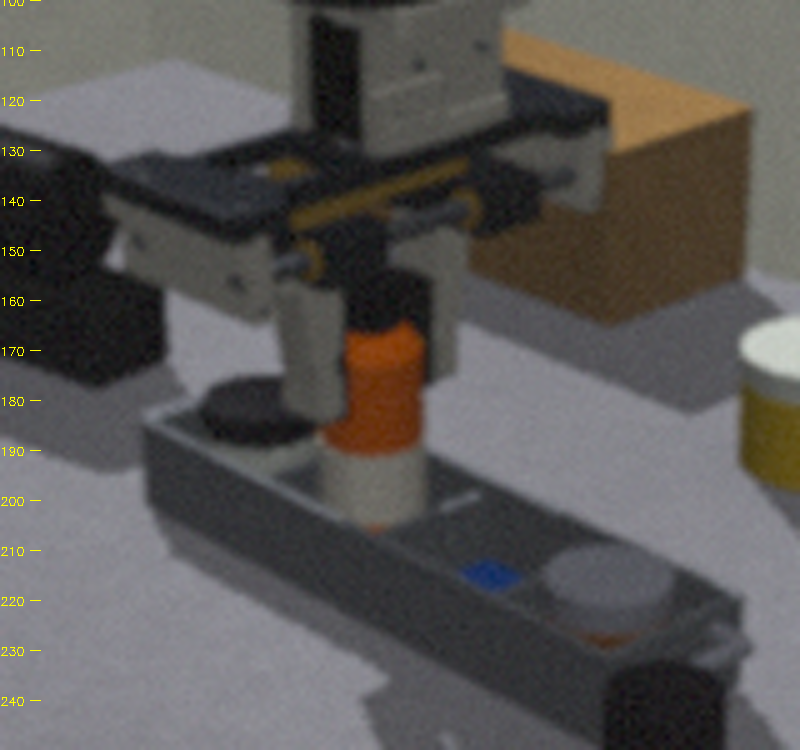

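The bottle is in the cell, upright and about 1 mm above the pad. I'm lowering the last 2 mm, opening and rising.

Emit:
{"api": "move_arm", "payload": {"commands": [[2,0,0,0.1,0,0,0],[2,0,0,0.2,0,0,0],[3.5,0,0,0.2,0,0,0],[5,0,0,0.2,0,0,0],[6.5,0,0,0.2,0,0,0],[8.7,0,0,0.2,0,0,0],[8.7,0,0,0.2,0,0,0],[8.7,0,0,0.2,0,0,0]]}}

```text
clock: 16.0
tool_pos: [0.5863, 0.2134, 0.0431]
orientation: [180.0, -0.0, -89.9]
force: [0.1, 0.0, -0.7]
opening: 0.084
```

Emit:
{"api": "move_arm", "payload": {"commands": [[8.7,0,0,-0.5,0,0,0],[8.7,0,0,-2,0,0,0],[8.7,0,0,-4,0,0,0],[8.7,0,0,-7,0,0,0],[8.7,0,0,-10,0,0,0],[8.7,0,0,-13,0,0,0],[8.7,0,0,-15,0,0,0],[8.7,0,0,-15,0,0,0]]}}

```text
clock: 17.0
tool_pos: [0.5874, 0.214, 0.1963]
orientation: [-179.8, 0.1, -89.9]
force: [1.0, -0.8, -0.4]
opening: 0.0871
```

Run:
```python
from h import *
from plant import sensors
snap("9",("side",)); o=sensors.get_obs();print(o["opening"],o["force"],o["clock"],o["tool_pos"],o["orientation"])
zoom("9",100,250,210,370,5)
rel(o["tool_pos"],o["orientation"][2],(.588,-.287,.195),-90)
```

```text
0.08675783637994099 [-0.13938609  0.41859903 -0.08392575] 17.05 [0.58666893 0.21373172 0.19467629] [-1.79889422e+02  8.89614869e-02 -8.98866302e+01]
cm [ 5.007e+01 -3.000e-02 -3.000e-02] wz 0.002
```

View pics/z9.png

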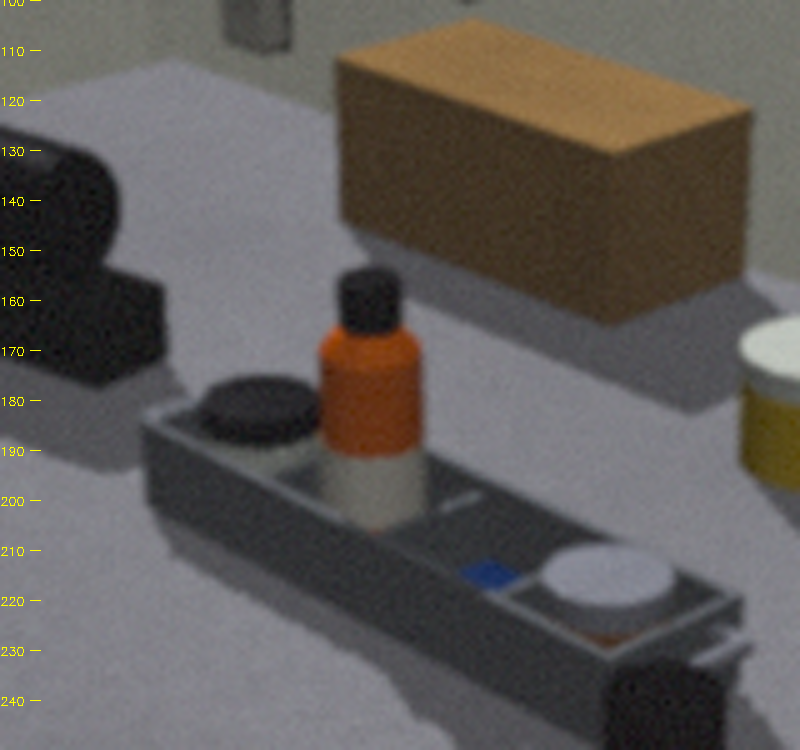

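The orange bottle stands upright in its cell, with the cap at about (284,160). Now to the blue bottle.

Emit:
{"api": "move_arm", "payload": {"commands": [[8.7,3,0,0,0,0,0],[8.7,8,0,0,0,0,0],[8.7,13,0,0,0,0,0],[8.7,18,0,0,0,0,0],[8.7,23,0,0,0,0,0],[8.7,28,0,0,0,0,0],[8.7,33,0,0,0,0,0],[8.7,38,0,0,0,0,0]]}}

```text
clock: 18.05
tool_pos: [0.5864, -0.168, 0.1925]
orientation: [179.9, 0.0, -89.9]
force: [0.3, 0.9, 0.2]
opening: 0.0867
```

Emit:
{"api": "move_arm", "payload": {"commands": [[8.7,4,0,0,0,0,0],[8.7,7,0,0,0,0,0],[8.7,9.5,0,0,0,0,0],[8.7,11,0,0,0,0,0],[8.7,12,0,0,0,0,0],[8.7,12,0,0,0,0,0],[8.7,12,0,0,0,0,0],[8.7,12,0,0,0,0,0]]}}

```text
clock: 19.05
tool_pos: [0.5875, -0.2858, 0.1933]
orientation: [-180.0, 0.0, -89.8]
force: [0.5, 0.7, -0.4]
opening: 0.0873
```

Run:
```python
from h import *
from plant import sensors
snap("10",("side","wrist")); o=sensors.get_obs();print(o["opening"],o["clock"],o["tool_pos"],o["orientation"],o["joint_pos"])
s=np.load("wrist10.npz");f=s["frame"]
dark=((f.max(2)<50)).astype(np.uint8)
n,l,st,c=cv2.connectedComponentsWithStats(dark)
for i in range(1,n):
    if 200<st[i,4]<3000 and c[i][1]<255: print("cap",st[i],c[i].round(1),ray(s,c[i],.1195)[:2])
```

```text
0.08698197775103203 19.15 [ 0.5875159  -0.28598203  0.19333331] [-1.79987914e+02  2.28727293e-04 -8.98430724e+01] [-8.88707747e+00  1.86244078e+01 -2.50470442e+00 -2.27919181e-03
 -6.88589875e+01  9.04482690e+00]
cap [   0   33   20   80 1144] [ 7.7 74.6] [ 0.77597119 -0.38909385]
cap [   0  147   45  100 1139] [ 27.6 194.8] [ 0.77669891 -0.3147664 ]
cap [  0 166  21  70 532] [ 12.  200.3] [ 0.78774979 -0.31103817]
cap [  0 187   7  49 237] [  2.3 211.9] [ 0.79566485 -0.30322881]
cap [ 501  193   49   40 1495] [524.8 212.6] [ 0.44577791 -0.30392061]
cap [ 292  211   36   40 1132] [309.7 230.2] [ 0.5899049  -0.29134152]
```

View pics/wrist10.png

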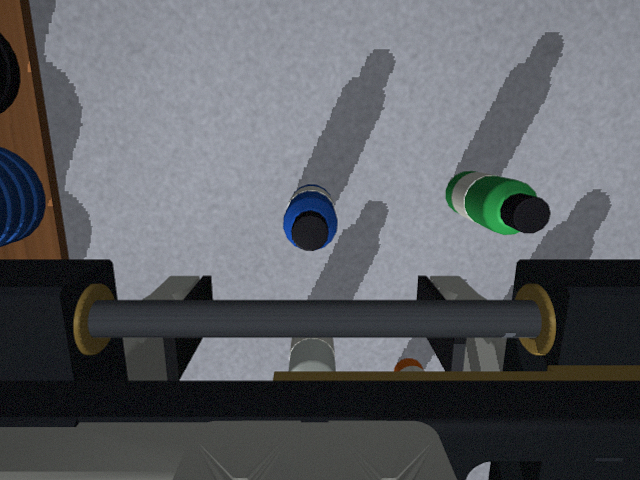

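The blue cap at (310,230) casts to (.590,-.291); the average of the three views is (.590,-.289). A small correction, then down to reported z = .038 as before.

Emit:
{"api": "move_arm", "payload": {"commands": [[8.7,0.3,-0.2,2,0,0,0],[8.7,0.3,-0.2,5,0,0,0],[8.7,0.3,-0.2,8,0,0,0],[8.7,0.3,-0.2,11,0,0,0],[8.7,0.3,-0.2,13,0,0,0],[8.7,0.3,-0.2,14.5,0,0,0],[8.7,0.3,-0.2,15.5,0,0,0],[8.7,0.3,-0.2,15.5,0,0,0]]}}

```text
clock: 20.15
tool_pos: [0.5892, -0.2894, 0.0377]
orientation: [180.0, 0.0, -89.9]
force: [-0.6, 0.8, -0.3]
opening: 0.0869
```

Emit:
{"api": "move_arm", "payload": {"commands": [[7,0,0,0,0,0,0],[6,0,0,0,0,0,0],[5,0,0,0,0,0,0],[4,0,0,0,0,0,0],[3,0,0,0,0,0,0],[2,0,0,0,0,0,0],[2,0,0,0,0,0,0],[2,0,0,0,0,0,0]]}}

```text
clock: 21.15
tool_pos: [0.5895, -0.2896, 0.0383]
orientation: [-180.0, -0.0, -89.9]
force: [0.1, 0.2, 1.0]
opening: 0.0414
```

Emit:
{"api": "move_arm", "payload": {"commands": [[2,0,0,-0.5,0,0,0],[2,0,0,-1,0,0,0],[2,0,0,-2,0,0,0],[2,0,0,-3,0,0,0],[2,0,0,-4,0,0,0],[2,0,0,-4,0,0,0],[2,0,0,-4,0,0,0],[2,0,0,-4,0,0,0]]}}

```text
clock: 22.15
tool_pos: [0.589, -0.2894, 0.0777]
orientation: [180.0, 0.0, -89.9]
force: [0.0, 0.8, -0.7]
opening: 0.0414
```

Run:
```python
from h import *
from plant import sensors
snap("11",("side",)); o=sensors.get_obs();print(o["opening"],o["clock"],o["tool_pos"],o["orientation"])
zoom("11",210,350,450,590,4.2)
rel(o["tool_pos"],o["orientation"][2],(.587,.1465,.2),-90)
```

```text
0.041260640247231826 22.2 [ 0.58909329 -0.2894557   0.07769881] [ 1.79955696e+02  1.02066672e-02 -8.98868971e+01]
cm [-43.6    0.12 -12.23] wz 0.002
```

View pics/z11.png

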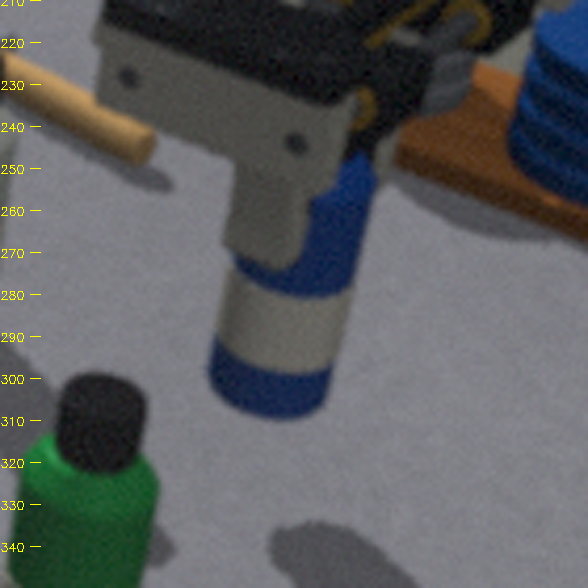

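The blue bottle is gripped at 41 mm, lifted and upright (base row 309). Carrying it to the blue cell.

Emit:
{"api": "move_arm", "payload": {"commands": [[2,0,0,-3,0,0,0],[2,0,0,-6,0,0,0],[2,0,0,-9,0,0,0],[2,-1,0,-12,0,0,0],[2,-4,0,-13,0,0,0],[2,-8,0,-13,0,0,0],[2,-12,0,-13,0,0,0],[2,-16,0,-13,0,0,0]]}}

```text
clock: 23.2
tool_pos: [0.5888, -0.1283, 0.2079]
orientation: [180.0, 0.0, -89.9]
force: [0.2, -1.1, -1.1]
opening: 0.0413
```

Emit:
{"api": "move_arm", "payload": {"commands": [[2,-4,0,0,0,0,0],[2,-8,0,0,0,0,0],[2,-12,0,0,0,0,0],[2,-16,0,0,0,0,0],[2,-20,0.1,0,0,0,0],[2,-24,0.1,0,0,0,0],[2,-27,0.1,0,0,0,0],[2,-27.6,0.1,0,0,0,0]]}}

```text
clock: 24.2
tool_pos: [0.5872, 0.1481, 0.2076]
orientation: [180.0, -0.0, -89.8]
force: [-0.4, -1.1, -1.6]
opening: 0.0409
```

Emit:
{"api": "move_arm", "payload": {"commands": [[2,0,0,0,0,0,0],[2,0,0,2,0,0,0],[2,0,0,4,0,0,0],[2,0,0,6,0,0,0],[2,0,0,8,0,0,0],[2,0,0,9,0,0,0],[2,0,0,9.5,0,0,0],[2,0,0,9.5,0,0,0]]}}

```text
clock: 25.2
tool_pos: [0.5877, 0.1462, 0.1134]
orientation: [-180.0, -0.0, -89.9]
force: [-0.2, -0.1, 0.2]
opening: 0.0411
```

Run:
```python
from h import *
from plant import sensors
snap("12",("side","wrist")); o=sensors.get_obs();print(o["opening"],o["clock"],o["tool_pos"],o["orientation"])
zoom("12",100,250,210,370,5)
w=np.load("wrist12.npz")
```

```text
0.04099263598753663 25.3 [0.58794573 0.14656324 0.11389996] [-1.79941283e+02  2.37578133e-02 -8.98850962e+01]
```

View pics/z12.png

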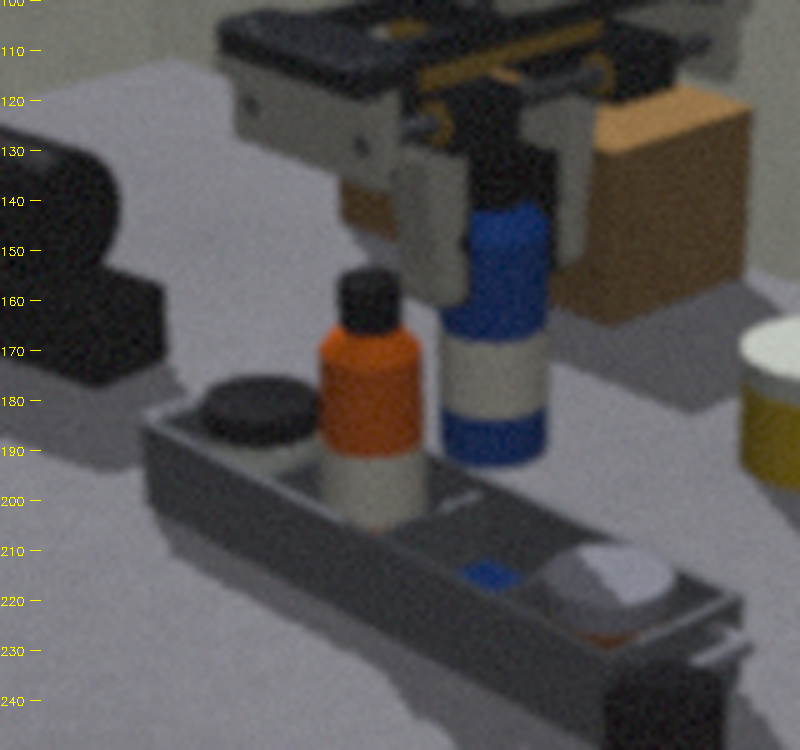

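View pics/wrist12.png

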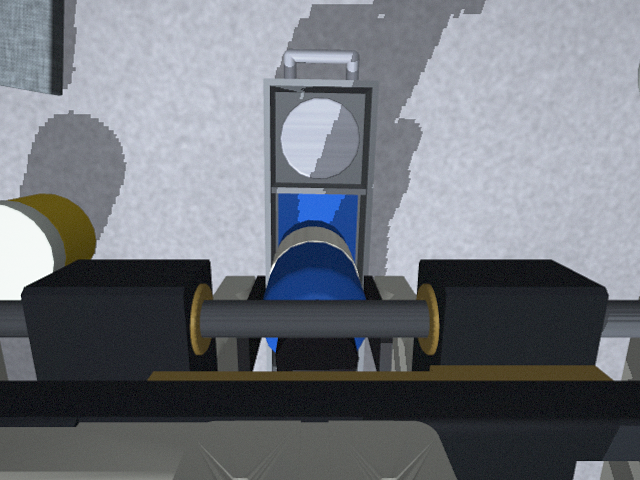

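The blue bottle is aligned over the blue cell: about 2 px off in x in the wrist view, and 67 mm from the orange placing. Lowering.

Emit:
{"api": "move_arm", "payload": {"commands": [[2,0,0.1,1.2,0,0,0],[2,0,0.1,2.6,0,0,0],[2,0,0.1,4,0,0,0],[2,0,0.1,5.2,0,0,0],[2,0,0.1,6.1,0,0,0],[2,0,0.1,6.6,0,0,0],[2,0,0.1,6.8,0,0,0],[2,0,0.1,6.8,0,0,0]]}}

```text
clock: 26.3
tool_pos: [0.5867, 0.1466, 0.0453]
orientation: [-180.0, 0.0, -89.9]
force: [0.1, 0.4, -1.1]
opening: 0.041
```

Run:
```python
from h import *
from plant import sensors
snap("13",("side",)); o=sensors.get_obs();print(o["opening"],o["force"],o["clock"],o["tool_pos"],o["orientation"])
zoom("13",100,250,210,370,5)
```

```text
0.04126638417500205 [-0.27584915  0.3882814  -1.50987577] 26.35 [0.58675215 0.14656278 0.04550742] [-1.79968426e+02  1.30214626e-02 -8.98823448e+01]
```

View pics/z13.png

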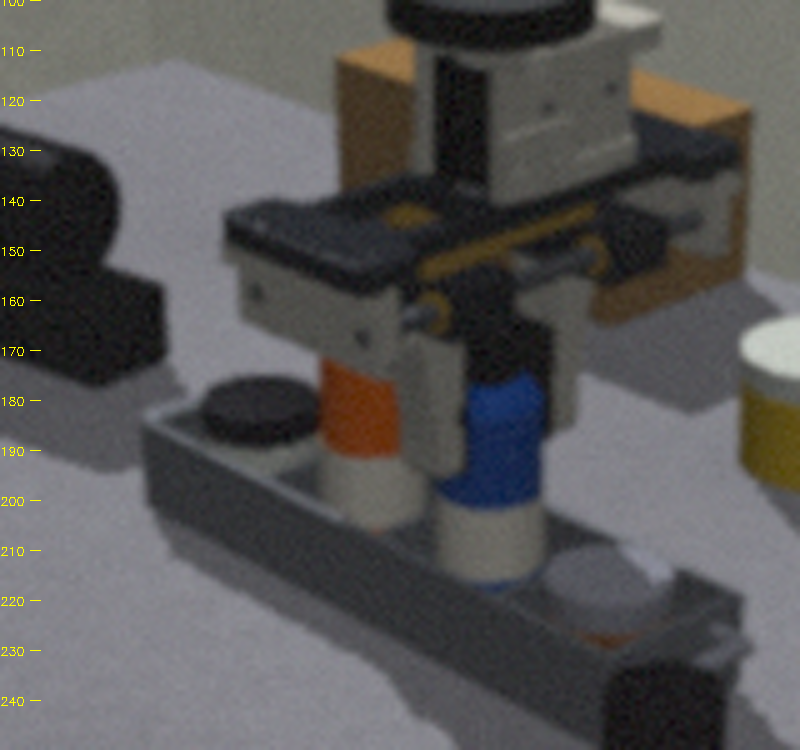

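Both bottles are upright in their cells, and blue is about 1 mm above its pad. Releasing and rising.

Emit:
{"api": "move_arm", "payload": {"commands": [[2,0,0,0.1,0,0,0],[2,0,0,0.2,0,0,0],[3.5,0,0,0.2,0,0,0],[5,0,0,0.2,0,0,0],[6.5,0,0,0.2,0,0,0],[8.7,0,0,0.2,0,0,0],[8.7,0,0,0.2,0,0,0],[8.7,0,0,0.2,0,0,0]]}}

```text
clock: 27.35
tool_pos: [0.5865, 0.1465, 0.0431]
orientation: [180.0, -0.0, -89.9]
force: [-0.0, -0.1, -0.7]
opening: 0.0836
```

Emit:
{"api": "move_arm", "payload": {"commands": [[8.7,0,0,-0.5,0,0,0],[8.7,0,0,-2,0,0,0],[8.7,0,0,-4,0,0,0],[8.7,0,0,-7,0,0,0],[8.7,0,0,-10,0,0,0],[8.7,0,0,-13,0,0,0],[8.7,0,0,-16,0,0,0],[8.7,0,0,-17,0,0,0]]}}

```text
clock: 28.35
tool_pos: [0.5875, 0.1468, 0.2166]
orientation: [-179.8, 0.1, -89.9]
force: [0.3, 0.1, -0.8]
opening: 0.0869
```

Emit:
{"api": "move_arm", "payload": {"commands": [[8.7,4,0,0,0,0,0],[8.7,8,0,0,0,0,0],[8.7,12,0,0,0,0,0],[8.7,16,0,0,0,0,0],[8.7,20,0,0,0,0,0],[8.7,23,0,0,0,0,0],[8.7,24,0,0,0,0,0],[8.7,24,0,0,0,0,0]]}}

```text
clock: 29.35
tool_pos: [0.5868, -0.0938, 0.213]
orientation: [180.0, 0.0, -89.9]
force: [0.1, 0.4, 0.2]
opening: 0.0871
```

Run:
```python
from h import *
from plant import sensors
snap("14",("side","top")); o=sensors.get_obs();print(o["opening"],o["force"],o["clock"],o["tool_pos"])
zoom("14",100,250,210,370,5)
f=np.load("top14.npz")["frame"]; a=cv2.resize(f[170:290,150:310],None,fx=5,fy=5,interpolation=cv2.INTER_CUBIC); cv2.imwrite("pics/t14.png",a[:,:,::-1])
```

```text
0.08669968289726161 [-0.07432377  0.85049162 -0.47869926] 29.45 [ 0.58696944 -0.09284995  0.21313263]
```

View pics/z14.png

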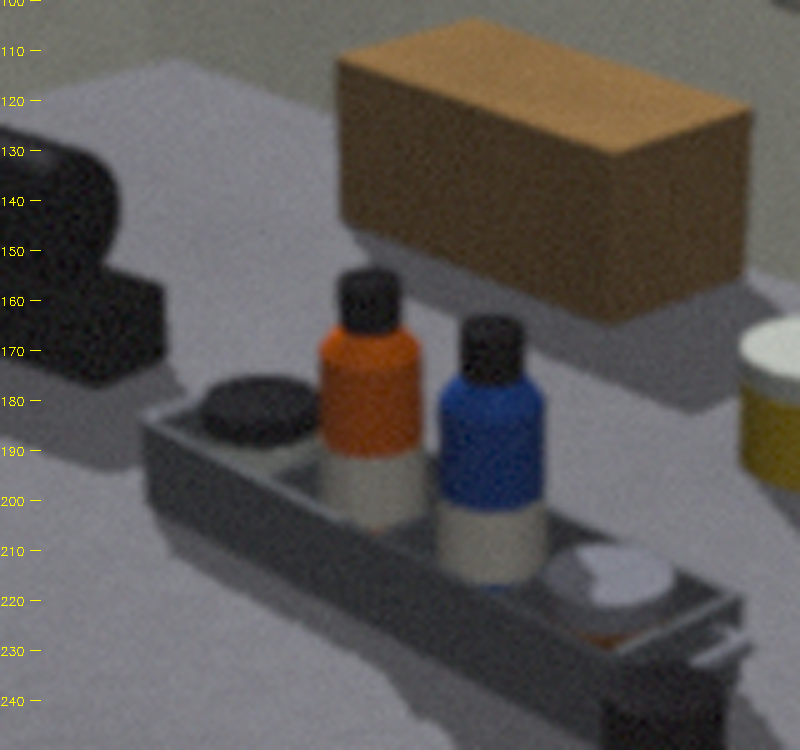

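View pics/t14.png

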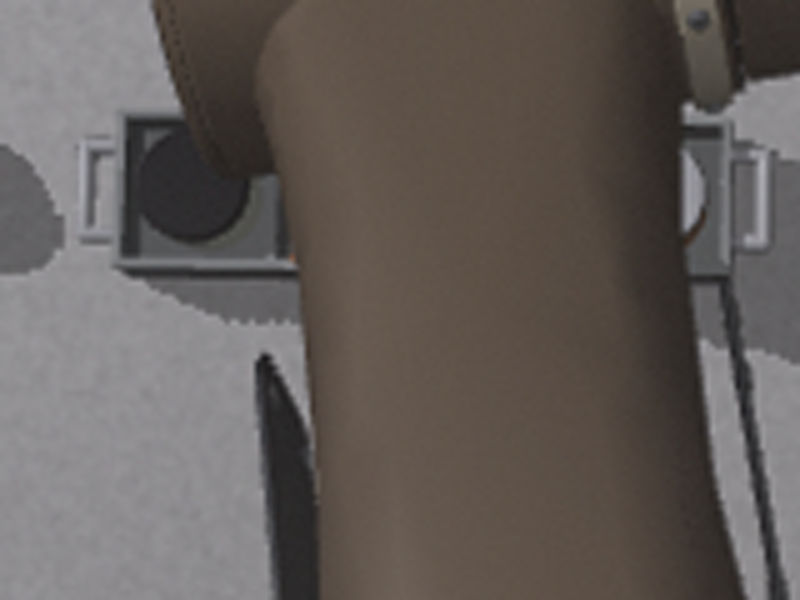

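In the side view both bottles stand upright in their own cells (caps at about (284,160) and (308,170)). The arm hides the caddy from above, so I'll move aside once more for a top check.

Emit:
{"api": "move_arm", "payload": {"commands": [[8.7,4,0,0,0,0,0],[8.7,9,0,0,0,0,0],[8.7,14,0,0,0,0,0],[8.7,19,0,0,0,0,0],[8.7,23,0,0,0,0,0],[8.7,25,0,0,0,0,0],[8.7,25,0,0,0,0,0],[8.7,25,0,0,0,0,0]]}}

```text
clock: 30.45
tool_pos: [0.5878, -0.3423, 0.2132]
orientation: [-180.0, 0.0, -89.8]
force: [-0.3, -0.3, 0.1]
opening: 0.0872
```

Run:
```python
from h import *
from plant import sensors
snap("15",("top",)); o=sensors.get_obs();print(o["force"],o["clock"],o["tool_pos"])
s=np.load("top15.npz");f=s["frame"]; a=cv2.resize(f[170:290,150:310],None,fx=5,fy=5,interpolation=cv2.INTER_CUBIC); cv2.imwrite("pics/t15.png",a[:,:,::-1])
n,l,st,c=cv2.connectedComponentsWithStats(((f.max(2)<50)).astype(np.uint8))
for i in range(1,n):
    if 50<st[i,4]<400 and 170<c[i][0]<300 and 180<c[i][1]<240: print(st[i],c[i],ray(s,c[i],.126)[:2])
```

```text
[ 0.29503471  0.19359594 -0.10668277] 30.5 [ 0.58783651 -0.34218009  0.21334515]
[212 196   9  13  52] [216.21153846 202.13461538] [0.58291996 0.20986728]
```

View pics/t15.png

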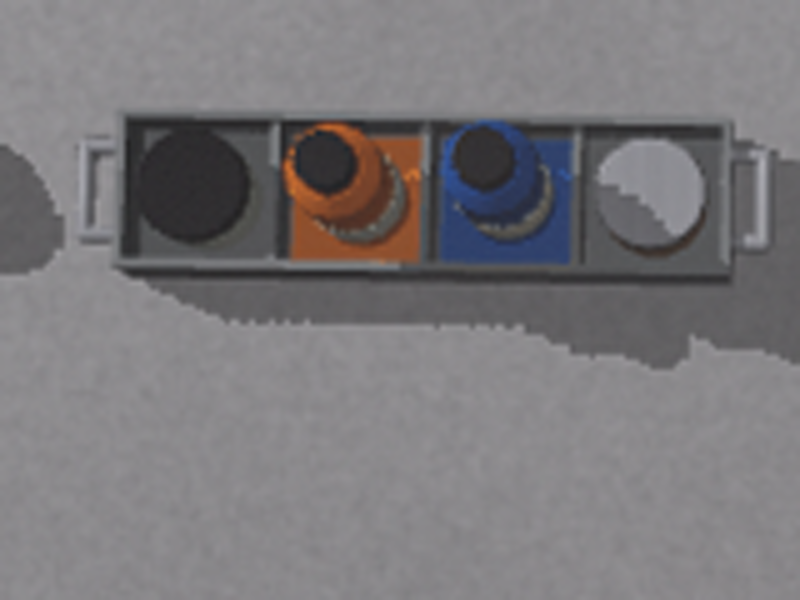

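From above, the caps at crop pixels (325,161) and (484,158) cast to about 5–7 mm from their pad centres. That is well inside 18 mm, so I'm handing in.

Run:
```python
from h import *
s=np.load("top15.npz")
for x,y in((325,161),(484,158)): print(ray(s,((x+.5)/5-.5+150,(y+.5)/5-.5+170),.126)[:2])
from plant import job
print(job.close_job())
```

```text
[0.58363986 0.21323763]
[0.58470422 0.14684299]
the job is handed in; nothing more can be done
None
```

I stood the middle-sized orange bottle in the orange cell and the blue bottle in the blue cell, released both, moved the hand clear and handed the job in at about 30.5 s.

- **Last checks:** In the final top view the caps cast to (0.584, 0.213) for orange and (0.585, 0.147) for blue. That is about 3–7 mm from the pad centres, which I put at roughly (0.585, 0.217) and (0.585, 0.149). The side view showed both bottles upright and sitting low in their cells, and the arm's force reading was close to zero.
- **First grasp failed:** The fingertips are about 25–33 mm higher than the reported tool position. The first grip on the orange bottle therefore caught the shoulder and slid to the cap. I set the bottle down upright, gripped it about 23 mm lower, and used that height for both bottles. The grip then read 41 mm on both.
- **Cameras disagreed:** The side and top cameras differed by about 5 mm throughout, so I used values in between. Bottle heights were judged by eye and from the lowering distance, not measured separately.

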